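Take the cap magazine out of the bench feeder and hold it up

TASK

The cap feeder on the bench has to be refilled: raise its hinged dust cover gently right back onto its stop and leave it open. Then squeeze the magazine's two orange side catches together with the fingers, lift the magazine straight out of its bay by them, and finish still holding it by the squeezed catches, upright and still, some 10 cm straight above its seat and touching nothing else. Do not disturb the cap tray, the wax block or the buckle lying around the feeder.

Things in the scene. Friction and masses are not known exactly. Their poses are not given: they have to be found in the camera images.
- feeder: green bench unit that dispenses buckle caps, fixed, 144 x 120 mm (148 over its feet). Origin on its underside below the middle of the magazine's bay; z up, -x its front (outlet chute), y to its left. Deck 36 mm high, its sides (y) open above that; front block 80 mm high at x = -28 to -54 mm, rear tower 90 mm high at x = 48 to 84 mm, two stop posts with rubber buffers 135 mm high at x over 72 mm
- cover (a joint): hinge of the dust cover, a clear pane 116 x 116 mm in a grey frame with a 14 mm rim, lying over the magazine: 0 shut, grows as its front edge rises, 1.75 rad on its stop (10 degrees past upright, leaning back). The hinge has friction and the cover stays where it is left; about 3 N at the tab moves it
- cover_hinge (a point): point on the cover's hinge line, 64 mm behind the feeder's origin, 98 mm above its underside; the hinge line runs along the feeder's y
- cover_tab (a point): middle of the orange pull tab on the cover's front edge, where to pinch it: tab 22 mm wide (along the hinge line), 10 mm thick, standing 36 mm out from the cover's edge; this point lies 12 mm from its free end and 144 mm from the hinge line, 3 mm above it when shut. Pinched across its width from above it can turn between the fingers as the cover swings
- magazine: black cap magazine 52 x 46 x 80 mm with a clear top, loose, 0.11 to 0.25 kg. Origin at the middle of its underside, axes as the feeder's when seated (underside on the bay's floor, 12 mm above the feeder's underside). Held down by its two catches
- catch_left (a joint): travel of the orange sprung catch on the magazine's +y side: 0 out (hooked), 6.5 mm = 0.0065 fully squeezed in; clear of its keeper from about 0.0052; 2 N at first, 5 N fully in
- catch_right (a joint): the same on the -y side
- catch_left_pad (a point): middle of the outer face of the left catch's ribbed pad, 60 mm above the magazine's underside (72 mm above the feeder's); the pad is 26 mm wide (x) and 32 mm high, from 54 to 86 mm above the feeder's underside. The two pads face outward along the magazine's y: 58 mm apart outside when out, 45 mm when fully squeezed
- catch_right_pad (a point): the same on the right (-y) catch
- cap_tray: shallow blue tray of caps, 82 x 110 x 24 mm, loose, behind the feeder; origin at the middle of its underside
- wax_block: yellow block of edge wax, 36 x 55 x 23 mm, loose, lying near the feeder's front left corner; origin at the middle of its underside
- buckle: nickel ladder buckle, 25 x 68 x 7 mm, loose, lying near the feeder's front right corner; origin at the middle of its underside
- bay (a point): middle of the bay's floor, 12 mm above the feeder's underside: a pocket 54 (x) x 48 (y) mm, 24 mm deep, in the deck. A steel keeper stands on the deck on each side of it (y 27.5 to 46 mm out, x +-12 mm), its top 50 mm above the feeder's underside; the catches hook under the keepers' lips, so keep the fingertips above them

How it is judged:
By the outcome, as a careful person would: the job done as asked, in the order asked, and still so for the second after the job is handed in, while the arm keeps its last pose, push and grip.
It also fails if it takes over 53 s, if anything falls off the work surface, if the arm or the gripper's body presses on something with over 40 N, if the wrist force passes 120 N, or if a joint passes its speed limit or range.

ROBOT

A 6-joint arm with a two-finger parallel gripper is mounted at the origin on a cart in front of the work surface, level with it; the furniture and walls round the work are solid. World frame = base frame: x ahead of the robot, y to its left, z up, the work surface at z = 0. Lengths are in mm, angles in rad, forces in N, time in s.
With the tool pointing down it reaches from about 300 to 775 mm from the base axis. Payload 14.6 kg.
Tool frame: the origin (TCP) lies on the centre line of the jaws, within the pads' length; the fingertips stand 19 mm ahead of it and the grasp point (between the pads) is the TCP (bot.tip_reach is the distance from the TCP to the fingertips, in mm); y points along the fingers, x is the direction in which the jaws open and shut, and the axes are right-handed (so a half turn about y gives the same grasp; the last joint's range is limited). The gripper opens to 85 mm and grips with 20 to 120 N. Pads are 22 mm wide; open, the fingers measure 114 mm over their backs; the gripper's body (76 mm by 85 mm) begins 54 mm behind the grasp point. The pads swing forward as they close: fully open they stand 13 mm farther back than shut.
Start: joints at [-1.281, 0.3, 1.521, -0, 1.321, -0.067], TCP at [192.095, -515.353, 250.281] pointing down, gripper open.
Joint ranges: [-3.03, 3.03], [-0.79, 2.21], [0.23, 2.52], [-1.04, 4.18], [0, 3.07], [-2.55, 2.55]. Speed limits (rad/s): [2.22, 2.22, 2.57, 3.14, 3.14, 3.14].

INTERFACE

Orientations are given as a unit quaternion [w, x, y, z].
In Python, from rig import bot gives the robot as it stands. Calls block until the motion is done:
- bot.move_to(position, orientation): joint-space move of the TCP to a pose.
- bot.servo_line(position, attitude=None, speed=150, until_force=None): straight line of the TCP; attitude=None keeps the orientation; speed is the mean speed in mm/s. With until_force (N) it stops when the force on the tool has changed by that much, and returns True; else False.
- bot.move_joints(angles): joint-space move.
- bot.move_gripper(opening, grip_force=None): finger opening in mm; grip_force is the grip in N (None keeps the last); returns when the fingers have stopped.
- bot.dwell(seconds).
- bot.ik(position, orientation): joint angles nearest the present ones, or None.
- bot.read_state(): the state.
- bot.read_camera(name): name is "scene" or "top" or "wrist"; returns a dict with "image" (480x640x3 uint8, blue, green, red), "depth" (480x640 float32, mm along the optical axis (not along the pixel's ray), 0 where there is no reading), "fovy" (degrees; the focal length in pixels is half the picture's height over the tangent of half this angle, whatever the lens; pixels are square), "cx", "cy" (the principal point, pixels), "eye" and "attitude" of the camera in the world; the wrist camera has in their place "mount" (4x4, takes a point from camera to tool coordinates, whose origin is the TCP and whose axes are the tool frame's). Camera axes: x right, y down, z forward; pixel columns grow to the right and rows downward; lengths in mm; the calibration is good to about 2 mm. A picture is of the moment at which its call begins: read the wrist's pose just before it.
A pose or a line that the arm cannot do raises bot.MotionError and nothing moves.
- bot.finish_job(): hands the job in, once; it reports no verdict.
The state is a dict: "clock": time; "joint_positions": joint angles; "qvel": joint speeds; "effort": joint torques, N m; "ee_pos": TCP position; "tool_rot": TCP orientation; "ft_force": force on the tool from outside, world axes, zero at the start; "moment": the same for the moment, N m; "grip_width": finger opening in mm.
Only numpy, scipy, OpenCV 4.12 (cv2) and the standard library are available. Lean on these libraries where they do the work, as an engineer would, in place of code of your own. Each camera call takes 0.05 s, during which the arm holds its last target.

## Working session

There is one attempt and no reset: what is moved stays moved. The work goes in short steps, each a Python script; the robot and the scene stay as the last script left them, time stands still between calls to the robot, and variables do not carry over. Pictures are saved under pics/ and viewed, and the job is handed in when it is done.

```bash
ls; mkdir -p pics; python3 - <<'E'
from rig import bot
import cv2,numpy as np,pickle
s=bot.read_state(); print(s)
for n in ["scene","top","wrist"]:
    c=bot.read_camera(n); cv2.imwrite(f"pics/{n}0.png",c["image"]); pickle.dump(c,open(f"pics/{n}0.pkl","wb"))
    print(n,{k:v for k,v in c.items() if k not in("image","depth")})
E
```

```text
pics
{'clock': 0.0, 'joint_positions': array([-1.28060068e+00,  3.00477949e-01,  1.52159768e+00, -2.18181552e-05,
        1.32072891e+00, -6.65691457e-02]), 'qvel': array([ 1.04974184e-04,  3.24070458e-05, -1.43595822e-04,  3.61549449e-04,
        6.03837051e-04,  3.55721079e-04]), 'effort': array([ 1.21245092e-03, -5.43499267e+01, -3.61793196e+01,  2.18561161e-05,
        4.04018167e-03, -8.81282972e-06]), 'ee_pos': array([ 192.02889633, -515.14887118,  249.7105295 ]), 'tool_rot': array([ 0.58104736, -0.58052449,  0.40368497, -0.40300587]), 'ft_force': array([-0.58323782, -0.24409972,  0.18312494]), 'moment': array([ 0.00159836, -0.03915242,  0.00295554]), 'grip_width': 85.53291052632672}
scene {'fovy': 55.33275088992383, 'cx': 315.68424715659876, 'cy': 237.93344041975746, 'eye': array([-111.78266901,  800.79961557,  582.26798816]), 'attitude': array([ 0.20253483, -0.3942799 ,  0.79062039, -0.42242444])}
top {'fovy': 49.38337663677056, 'cx': 315.113215071154, 'cy': 229.54933686075097, 'eye': array([343.64287795, 382.63959942, 936.21061088]), 'attitude': array([ 0.05663801, -0.69480405,  0.71431394, -0.06160406])}
wrist {'fovy': 69.79780586920836, 'cx': 316.1987579245146, 'cy': 244.9182053886046, 'mount': array([[ 9.99999867e-01, -3.91313701e-04,  3.35599821e-04,
        -1.67172741e+00],
       [-4.35677953e-04, -2.93526583e-01,  9.55950812e-01,
        -1.23636964e+02],
       [-2.75569181e-04, -9.55950831e-01, -2.93526715e-01,
         7.49604754e+01],
       [ 0.00000000e+00,  0.00000000e+00,  0.00000000e+00,
         1.00000000e+00]])}
```

View pics/scene0.png

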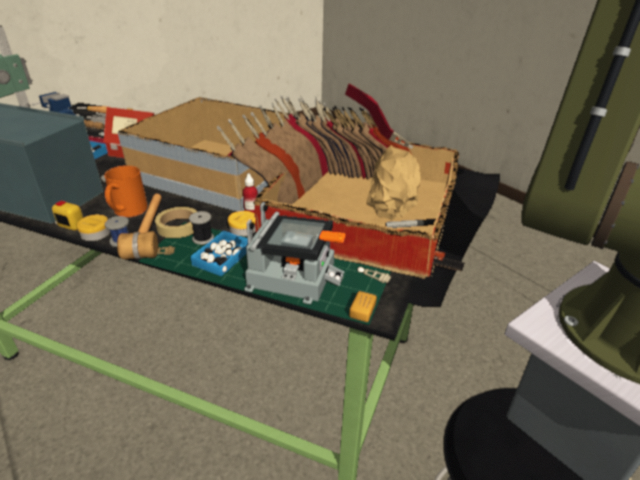

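View pics/top0.png

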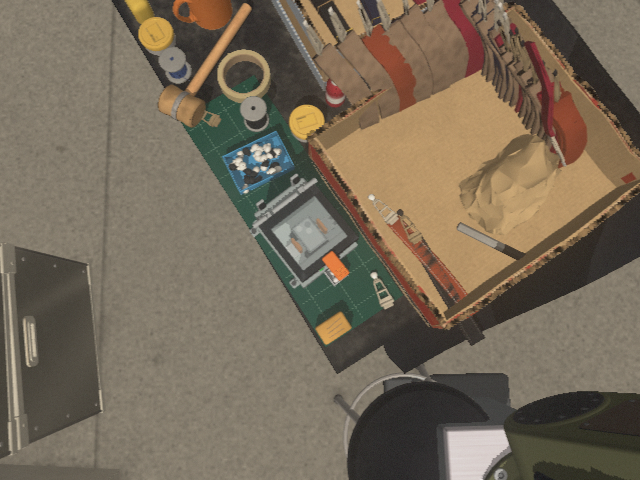

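```bash
cat > h.py <<'E'
import numpy as np,cv2,pickle
from scipy.spatial.transform import Rotation as R
def Rq(q): return R.from_quat(np.r_[q[1:],q[0]])
def qR(r):
    q=(r if isinstance(r,R) else R.from_matrix(r)).as_quat(); return np.r_[q[3],q[:3]]
def pose(c,ee=None,rot=None):
    if "mount" in c:
        M=c["mount"]; A=Rq(rot).as_matrix(); return np.array(ee)+A@M[:3,3], A@M[:3,:3]
    return c["eye"],Rq(c["attitude"]).as_matrix()
def foc(c): return c["image"].shape[0]/2/np.tan(np.radians(c["fovy"])/2)
def ray(c,u,v,**k):
    e,A=pose(c,**k); f=foc(c); return e,A@np.array([(u-c["cx"])/f,(v-c["cy"])/f,1])
def dep(c,u,v,**k):
    e,d=ray(c,u,v,**k); return e+d*c["depth"][int(round(v)),int(round(u))]
def atz(c,u,v,z,**k):
    e,d=ray(c,u,v,**k); return e+d*(z-e[2])/d[2]
def cloud(c,**k):
    e,A=pose(c,**k); f=foc(c); v,u=np.mgrid[:480,:640]; D=c["depth"]
    P=np.stack([(u-c["cx"])/f*D,(v-c["cy"])/f*D,D],-1)@A.T+e; P[D==0]=np.nan; return P
def proj(c,p,**k):
    e,A=pose(c,**k); q=A.T@(np.array(p)-e); f=foc(c); return q[0]/q[2]*f+c["cx"],q[1]/q[2]*f+c["cy"]
E
python3 - <<'E'
from h import *
c=pickle.load(open("pics/top0.pkl","rb"))
cv2.imwrite("pics/topcrop.png",cv2.resize(c["image"][160:360,220:420],None,fx=3,fy=3,interpolation=cv2.INTER_CUBIC))
P=cloud(c)
for u,v in [(336,266),(305,228),(320,310),(250,210),(333,328),(260,160),(380,290),(480,180),(430,310),(330,160),(370,230)]: print(u,v,P[v,u].round(1))
c=pickle.load(open("pics/scene0.pkl","rb"))
cv2.imwrite("pics/scenecrop.png",cv2.resize(c["image"][195:330,225:405],None,fx=4.4,fy=4.4,interpolation=cv2.INTER_CUBIC))
E
```

```text
336 266 [423.4 343.5 112.6]
305 228 [487.1 391.1 104.7]
320 310 [356.9 369.2   2.8]
250 210 [540.5 491.5   3.4]
333 328 [325.4 348.2  25.4]
260 160 [630.  470.9  18.1]
380 290 [388.9 261.8   5.6]
480 180 [562.6  97.1  91.9]
430 310 [350.7 195.3  95.5]
330 160 [601.  346.8 101.3]
370 230 [482.8 284.8  93.1]
```

View pics/topcrop.png

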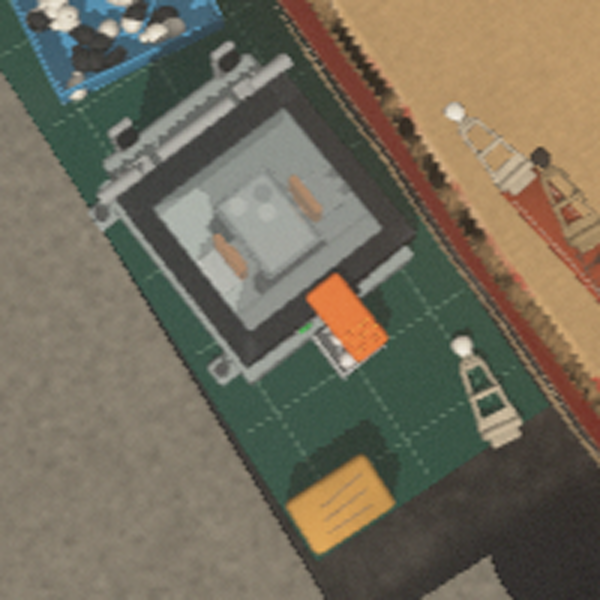

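View pics/scenecrop.png

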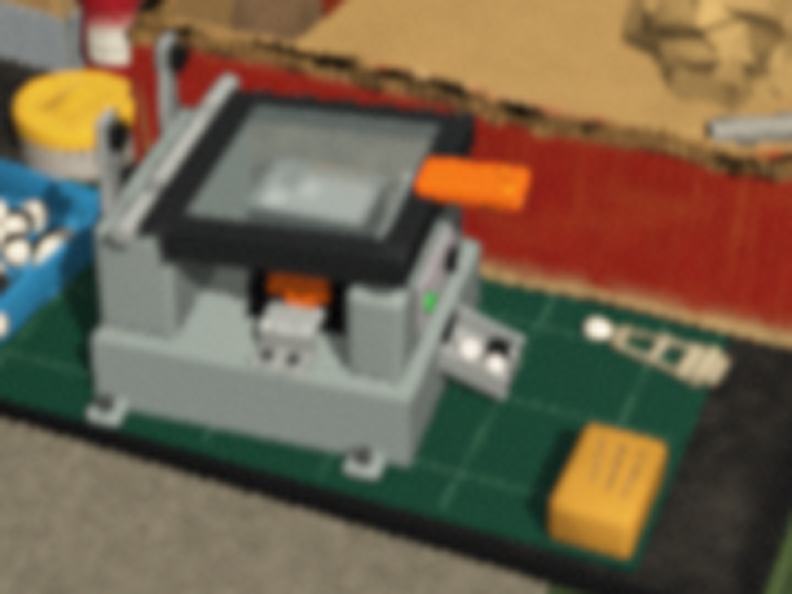

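View pics/wrist0.png

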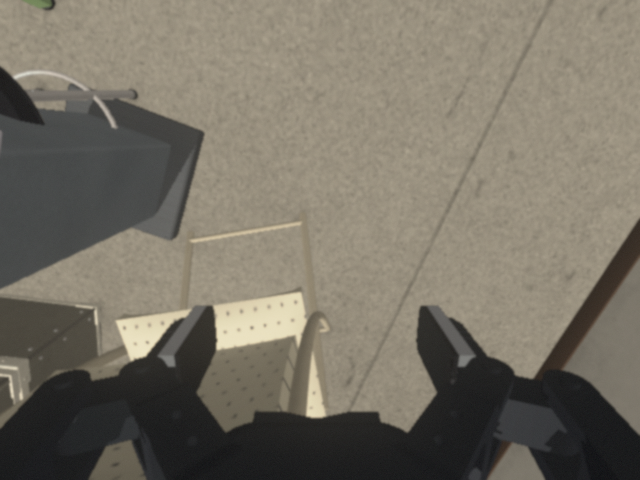

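```bash
python3 - <<'E'
from h import *
c=pickle.load(open("pics/top0.pkl","rb")); P=cloud(c)
# heightmap for clutter
X,Y,Z=P[...,0],P[...,1],P[...,2]
for x0 in range(250,800,50):
    row=[]
    for y0 in range(-250,600,50):
        m=(X>=x0)&(X<x0+50)&(Y>=y0)&(Y<y0+50); row.append(int(np.nanmax(Z[m])) if m.any() else -999)
    print(x0,row)
hsv=cv2.cvtColor(c["image"],cv2.COLOR_BGR2HSV)
m=(hsv[...,0]<12)&(hsv[...,1]>180)&(hsv[...,2]>180); m[:, :315]=0;m[:,360:]=0;m[:245]=0;m[:290]&=True;m[290:]=0
v,u=np.nonzero(m); print(len(u),u.mean(),v.mean(),np.nanmedian(Z[m]), cv2.minAreaRect(np.stack([u,v],1).astype(np.float32)))
# table plane
g=(hsv[...,0]>70)&(hsv[...,0]<95)&(hsv[...,1]>100)&(hsv[...,2]<110)
print("table z",np.nanmedian(Z[g]),g.sum())
# crops corners of tray of pts: cover outer corners (crop/3+offset)
for n,(a,b) in dict(FL=(250,365),FR=(415,240),tabFL=(358,362),tabFR=(388,340)).items():
    u,v=a/3+220,b/3+160; print(n,atz(c,u,v,110).round(1))
E
```

```text
250 [-710, -704, -711, -711, -999, -999, 11, 12, 8, 9, 4, 4, 21, -708, -709, -710, -710]
300 [-709, -716, -999, -999, 6, 5, 13, 106, 104, 4, 6, 29, 27, -2, -709, -710, -710]
350 [-999, -999, 3, 10, 10, 104, 104, 105, 105, 103, 11, 25, 42, 9, -709, -709, -707]
400 [-12, -3, 2, 4, 101, 104, 103, 14, 13, 101, 102, 120, 118, 111, 6, -710, -709]
450 [-5, 0, 100, 103, 98, 116, 115, 21, 17, 16, 105, 113, 110, 109, 106, -708, -709]
500 [3, 106, 104, 100, 137, 159, 154, 118, 14, 19, 107, 109, 108, 107, 139, 5, -710]
550 [0, 103, 8, 9, 173, 179, 152, 121, 9, 8, 17, 108, 134, 138, 27, 27, -711]
600 [2, 101, 103, 147, 158, 258, 118, 8, 8, 8, 8, 103, 107, 27, 24, 28, 6]
650 [3, 91, 102, 147, 193, 263, 284, 8, 9, 9, 101, 104, 104, 33, 65, 27, 45]
700 [4, 4, 102, 103, 169, 221, 284, 8, 98, 133, 144, 164, 171, 34, 64, 59, 58]
750 [3, 4, 2, 103, 103, 192, 226, 167, 150, 176, 218, 227, 227, 5, 28, 28, 48]
139 336.41726618705036 265.9424460431655 116.19134629954556 ((335.4268493652344, 265.6585693359375), (26.86189079284668, 12.337727546691895), 51.34019470214844)
table z 1.5691733266684196 74
FL [400.3 395.8 110. ]
FR [464.3 306.2 110. ]
tabFL [400.3 338.9 110. ]
tabFR [411.4 322.7 110. ]
```

```bash
python3 - <<'E'
from h import *
from rig import bot
s=bot.read_state(); print(Rq(s["tool_rot"]).as_matrix().round(2))
th=np.radians(35.5); xf=np.array([np.cos(th),np.sin(th),0]); yf=np.array([-np.sin(th),np.cos(th),0]); O=np.array([478,384,0])
q=qR(np.column_stack([yf,[0,0,-1],-xf])); q2=qR(np.column_stack([-yf,[0,0,-1],xf]))
for p in [(-20,270),(-80,101),(-80,300),(89,240),(89,300),(0,74),(0,174),(0,300)]:
    for qq in (q,q2):
        j=bot.ik(O+p[0]*xf+[0,0,p[1]],qq); print(p,None if j is None else np.round(j,2))
for z in (330,360,400):
  j=bot.ik([140,-460,z],s["tool_rot"]); print(z,j)
E
```

```text
[[ 0.35 -0.    0.94]
 [-0.94  0.    0.35]
 [-0.   -1.    0.  ]]
(-20, 270) [ 0.62  0.38  1.36 -0.    1.39 -1.57]
(-20, 270) [ 0.62  0.38  1.36 -0.    1.39  1.57]
(-80, 101) [ 0.62  0.44  1.71 -0.    0.99 -1.57]
(-80, 101) [ 0.62  0.44  1.71 -0.    0.99  1.57]
(-80, 300) [ 0.62  0.23  1.5  -0.    1.42 -1.57]
(-80, 300) [ 0.62  0.23  1.5  -0.    1.42  1.57]
(89, 240) [ 0.62  0.66  1.02 -0.    1.46 -1.57]
(89, 240) [ 0.62  0.66  1.02 -0.    1.46  1.57]
(89, 300) [ 0.62  0.64  0.92 -0.    1.58 -1.57]
(89, 300) [ 0.62  0.64  0.92 -0.    1.58  1.57]
(0, 74) [ 0.62  0.63  1.48 -0.    1.03 -1.57]
(0, 74) [ 0.62  0.63  1.48 -0.    1.03  1.57]
(0, 174) [ 0.62  0.51  1.42 -0.    1.22 -1.57]
(0, 174) [ 0.62  0.51  1.42 -0.    1.22  1.57]
(0, 300) [ 0.62  0.41  1.25 -0.    1.47 -1.57]
(0, 300) [ 0.62  0.41  1.25 -0.    1.47  1.57]
330 [-1.35152456e+00  9.19201845e-02  1.58440549e+00 -4.82415330e-05
  1.46615975e+00 -1.37482715e-01]
360 [-1.35152456e+00  8.03875233e-02  1.52921406e+00 -4.80121813e-05
  1.53288384e+00 -1.37485934e-01]
400 [-1.35152456e+00  7.23296073e-02  1.44848398e+00 -4.80398379e-05
  1.62167184e+00 -1.37490197e-01]
```

```bash
cat > g.py <<'E'
import numpy as np
from h import *
th=np.radians(35.5); O=np.array([478.,384,0])
def fr(th): return np.array([np.cos(th),np.sin(th),0]),np.array([-np.sin(th),np.cos(th),0])
def quat(th):
    xf,yf=fr(th); return qR(np.column_stack([yf,[0,0,-1],-xf]))
E
python3 - <<'E'
from g import *
from rig import bot
xf,yf=fr(th)
bot.move_joints([-1.28,0.08,1.53,0,1.53,-0.07])
bot.move_joints([0.62,0.08,1.53,0,1.53,-1.57])
bot.move_to(O-20*xf+[0,0,270],quat(th))
s=bot.read_state(); c=bot.read_camera("wrist"); pickle.dump((s,c),open("pics/w1.pkl","wb")); cv2.imwrite("pics/w1.png",c["image"]); print(s["clock"],s["ee_pos"],s["ft_force"])
E
```

```text
4.125 [461.60216684 372.03013236 270.84853737] [ 0.53853011 -0.03308804 -0.47990083]
```

View pics/w1.png

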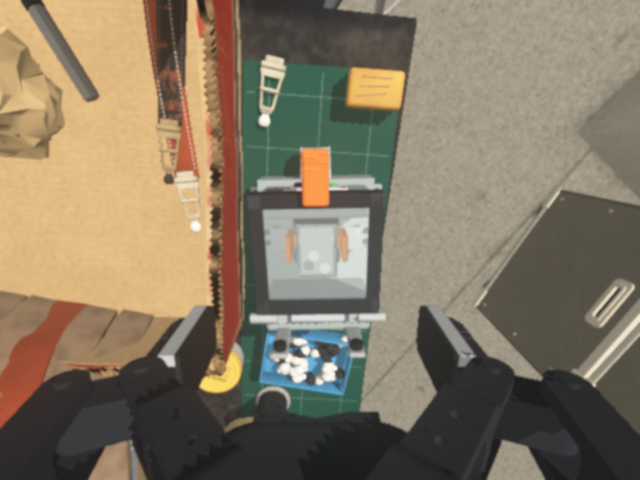

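```bash
python3 - <<'E'
from g import *
s,c=pickle.load(open("pics/w1.pkl","rb"))
cv2.imwrite("pics/w1c.png",cv2.resize(c["image"][140:340,225:405],None,fx=3,fy=3,interpolation=cv2.INTER_CUBIC))
P=cloud(c,ee=s["ee_pos"],rot=s["tool_rot"])
xf,yf=fr(th)
for u,v in [(315,155),(315,175),(315,195),(256,250),(256,220),(375,250),(316,194),(370,194),(265,194),(318,318),(318,309),(318,245),(350,130),(290,250),(344,250),(228,220),(228,260)]:
    p=P[v,u]-O; print(u,v,round(p@xf,1),round(p@yf,1),p[2].round(1))
E
```

```text
315 155 -82.9 0.3 117.6
315 175 -67.5 0.3 116.4
315 195 -51.5 0.3 116.5
256 250 -1.3 -51.9 105.9
256 220 -28.8 -50.2 107.6
375 250 -1.2 53.1 105.7
316 194 -52.3 1.1 116.4
370 194 -51.2 45.9 109.2
265 194 -50.9 -41.5 107.2
318 318 66.8 2.9 104.2
318 309 58.3 2.9 102.4
318 245 -6.1 2.8 106.6
350 130 -104.1 37.8 2.2
290 250 -0.9 -22.0 104.5
344 250 -0.8 25.8 104.5
228 220 -17.5 -86.9 58.7
228 260 24.6 -89.9 59.5
```

View pics/w1c.png

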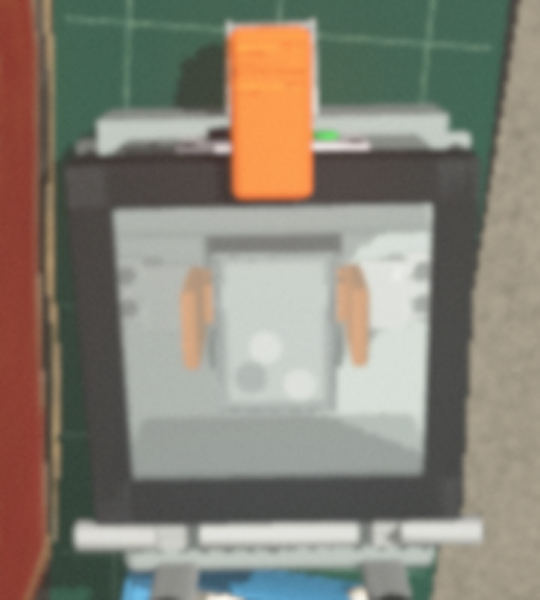

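```bash
python3 - <<'E'
from g import *
c=pickle.load(open("pics/scene0.pkl","rb"));P=cloud(c); xf,yf=fr(th)
for (a,b) in [(440,172),(480,178),(520,185),(440,200),(510,200),(410,180),(300,245),(390,255),(250,105),(430,120),(370,105),(215,130),(170,215),(300,110),(110,400),(500,400),(620,370)]:
    u,v=a/4.4+225,b/4.4+195; p=P[int(round(v)),int(round(u))]-O; print(a,b,round(p@xf,1),round(p@yf,1),p[2].round(1))
for n,pt in dict(tab=(-80,0,101),tabT=(-80,0,112),hL=(64,60,98),FL=(-56,58,104),org=(0,0,0),fl=(-60,60,36),rl=(84,60,36)).items():
    w=O+pt[0]*xf+pt[1]*yf+[0,0,pt[2]]; u,v=proj(c,w); print(n,round((u-225)*4.4),round((v-195)*4.4))
E
```

```text
440 172 -53.2 2.8 114.5
480 178 -70.5 3.0 116.0
520 185 -87.3 2.0 114.5
440 200 -55.1 8.5 105.2
510 200 -85.9 11.1 113.5
410 180 -41.4 8.0 110.9
300 245 -10.3 58.8 104.5
390 255 -48.7 56.2 107.1
250 105 46.9 -37.8 103.6
430 120 -35.5 -45.0 108.6
370 105 -5.3 -49.9 106.7
215 130 54.6 -13.9 102.5
170 215 48.2 52.2 102.7
300 110 24.2 -38.9 105.1
110 400 74.7 70.3 10.5
500 400 -86.0 7.3 1.8
620 370 -132.0 -29.8 2.3
tab 502 206
tabT 503 184
hL 130 228
FL 408 267
org 324 356
fl 413 403
rl 96 336
```

```bash
python3 - <<'E'
from g import *
s,c=pickle.load(open("pics/w1.pkl","rb")); xf,yf=fr(th)
k=dict(ee=s["ee_pos"],rot=s["tool_rot"])
c2=pickle.load(open("pics/top0.pkl","rb"))
def W(a,b,z):
    p=atz(c,a/3+225,b/3+140,z,**k)-O; return np.array([p@xf,p@yf]).round(1)
def T(a,b,z):
    p=atz(c2,a/3+220,b/3+160,z)-O; return np.array([p@xf,p@yf]).round(1)
for n,a in dict(tabendR=(230,27,113),tabendL=(314,27,113),tabinR=(232,198,111),tabinL=(313,198,111),FR=(70,155,106),FL=(475,153,106),RL=(462,521,101.5),RR=(98,521,101.5),rodR=(75,535,100),rodL=(482,530,100),magFR=(213,255,92),magFL=(330,255,92),magRR=(228,406,92),magRL=(333,409,92),catR=(190,320,75),catL=(362,315,75)).items(): print(n,W(*a))
print("top")
for n,a in dict(tabendL=(358,362,113),tabendR=(388,340,113),FL=(250,362,106),FR=(415,243,106),RL=(122,203,101.5),RR=(290,75,101.5),rodL=(98,220,100),rodR=(290,60,100)).items(): print(n,T(*a))
E
```

```text
tabendR [-87.3 -10.2]
tabendL [-87.3  11.9]
tabinR [-41.5 -10.3]
tabinL [-41.5  12.2]
FR [-52.7 -55.6]
FL [-53.2  57.4]
RL [63.7 60.8]
RR [ 63.6 -54.4]
rodR [ 69.4 -62.3]
rodL [67.7 67.6]
magFR [-20.6 -17. ]
magFL [-20.5  18.2]
magRR [ 28.4 -13.2]
magRL [29.4 19.9]
catR [  5.3 -25.9]
catL [ 3.6 29.8]
top
tabendL [-89.5   8.7]
tabendR [-89.9 -11. ]
FL [-54.9  53.7]
FR [-57.3 -55.1]
RL [55.7 57.2]
RR [ 57.8 -58.3]
rodL [56.3 73.1]
rodR [ 64.8 -63.6]
```

```bash
sed -i 's/^th=.*/th=np.radians(36.4)/' g.py; cat >> g.py <<'E'
x0,y0=fr(np.radians(35.5)); O=O+3.6*x0+1.8*y0
E
python3 - <<'E'
from g import *
from rig import bot
s,c=pickle.load(open("pics/w1.pkl","rb")); xf,yf=fr(th); k=dict(ee=s["ee_pos"],rot=s["tool_rot"])
for a,b in [(45,50),(50,300),(45,560)]:
    p=atz(c,a/3+225,b/3+140,100,**k)-O; print("wall",(p@xf).round(1),(p@yf).round(1))
q=quat(th)
bot.move_gripper(45,20)
T=O-79*xf
bot.move_to(T+[0,0,180],q)
bot.servo_line(T+[0,0,113],speed=120)
s=bot.read_state(); print(s["clock"],s["ee_pos"]-T,s["ft_force"],s["grip_width"])
c=bot.read_camera("wrist"); cv2.imwrite("pics/w2.png",c["image"])
c=bot.read_camera("scene"); cv2.imwrite("pics/s2.png",cv2.resize(c["image"][150:330,225:425],None,fx=4,fy=4,interpolation=cv2.INTER_CUBIC)[:600])
E
```

```text
Traceback (most recent call last):
  File "g.py", line 7, in <module>
    x0,y0=fr(np.radians(35.5)); O=O+3.6*x0+1.8*y0
                                  ^
NameError: name 'O' is not defined
```

```bash
sed -i 's/^th=.*/th=np.radians(36.4); O=np.array([478.,384,0])/' g.py
python3 - <<'E'
from g import *
from rig import bot
s,c=pickle.load(open("pics/w1.pkl","rb")); xf,yf=fr(th); k=dict(ee=s["ee_pos"],rot=s["tool_rot"])
for a,b in [(45,50),(50,300),(45,560)]:
    p=atz(c,a/3+225,b/3+140,100,**k)-O; print("wall",(p@xf).round(1),(p@yf).round(1))
q=quat(th)
bot.move_gripper(45,20)
T=O-79*xf
bot.move_to(T+[0,0,180],q)
bot.servo_line(T+[0,0,113],speed=120)
s=bot.read_state(); print(s["clock"],s["ee_pos"]-T,s["ft_force"],s["grip_width"])
c=bot.read_camera("wrist"); cv2.imwrite("pics/w2.png",c["image"])
c=bot.read_camera("scene"); cv2.imwrite("pics/s2.png",cv2.resize(c["image"][150:300,225:425],None,fx=4,fy=4,interpolation=cv2.INTER_CUBIC))
E
```

```text
wall -85.5 -62.4
wall -13.5 -66.8
wall 73.7 -75.5
5.8583 [  0.52997495   0.37311115 113.89406809] [0.32597896 0.48427726 0.33608285] 44.92010637046223
```

View pics/s2.png

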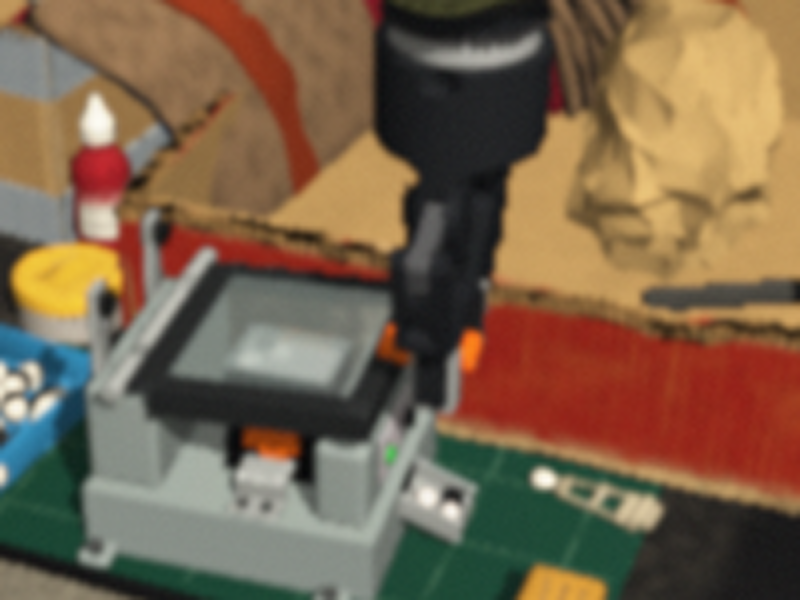

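View pics/w2.png

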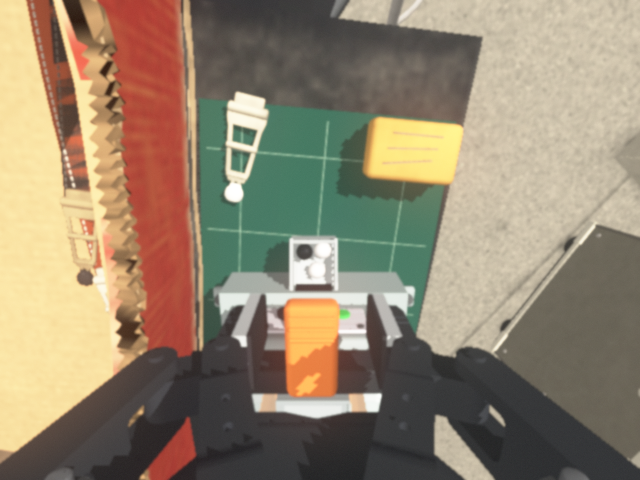

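```bash
python3 - <<'E'
from g import *
from rig import bot
xf,yf=fr(th)
O=O-1.5*yf
T=O-79*xf
bot.servo_line(T+[0,0,112],speed=60)
bot.move_gripper(15,25)
s=bot.read_state(); print(s["clock"],s["ee_pos"]-T,s["ft_force"],s["grip_width"])
r=np.hypot(144,3)-0.5; H=O+64*xf+[0,0,98]; dz=112-98-r*np.sin(0.055+3/144)
print(dz)
log=[]
for a in np.arange(0.15,0.56,0.1):
    b=a+3/144; p=H-r*np.cos(b)*xf+[0,0,r*np.sin(b)+dz]
    bot.servo_line(p,speed=50); s=bot.read_state(); print(round(a,2),s["clock"],(s["ee_pos"]-p).round(1),s["ft_force"].round(1),(s["ft_force"]@xf).round(1),s["grip_width"].round(1))
c=bot.read_camera("scene"); cv2.imwrite("pics/s3.png",cv2.resize(c["image"][150:300,225:425],None,fx=4,fy=4,interpolation=cv2.INTER_CUBIC))
E
```

```text
6.5333 [  0.26983882  -0.33487346 112.08071666] [ 2.83022698 -4.44444873  0.35026642] 21.30292119593346
3.1259763266488623Traceback (most recent call last):
  File "<stdin>", line 14, in <module>
AttributeError: 'float' object has no attribute 'round'
```

```bash
python3 - <<'E'
from g import *
from rig import bot
xf,yf=fr(th)
O=O-2.0*yf
r=np.hypot(144,3)-0.5; H=O+64*xf+[0,0,98]; dz=3.1
for a in np.arange(0.25,0.56,0.1):
    b=a+3/144; p=H-r*np.cos(b)*xf+[0,0,r*np.sin(b)+dz]
    bot.servo_line(p,speed=50); s=bot.read_state(); f=s["ft_force"]; print(round(a,2),s["clock"],(s["ee_pos"]-p).round(1),"f xyz",(f@xf).round(1),(f@yf).round(1),f[2].round(1),round(float(s["grip_width"]),1))
c=bot.read_camera("scene"); cv2.imwrite("pics/s3.png",cv2.resize(c["image"][150:300,225:425],None,fx=4,fy=4,interpolation=cv2.INTER_CUBIC))
E
```

```text
0.25 7.3917 [0.  0.  0.2] f xyz -0.4 -1.6 -1.0 21.5
0.35 7.825 [0.1 0.1 0.4] f xyz -1.2 -2.0 -0.1 21.3
0.45 8.2583 [0.3 0.2 0.5] f xyz -0.5 -2.5 0.5 21.4
0.55 8.6917 [0.3 0.2 0.5] f xyz -0.5 -2.1 -0.3 21.1
```

View pics/s3.png

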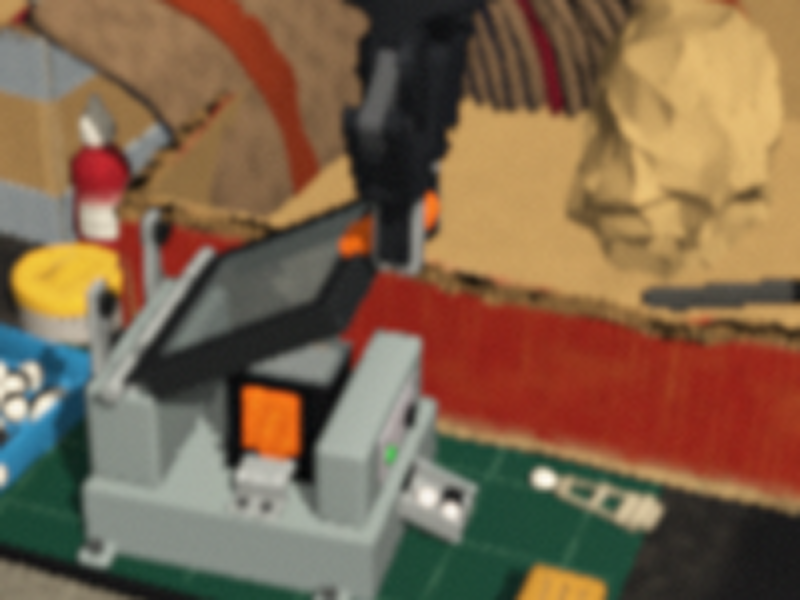

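The cover is rising cleanly with the tab in the fingers (forces under 3 N). I'll continue to the stop.

```bash
python3 - <<'E'
from g import *
from rig import bot
xf,yf=fr(th)
O=O-2.4*yf
r=np.hypot(144,3)-0.5; H=O+64*xf+[0,0,98]; dz=3.1
for a in np.r_[np.arange(0.65,1.60,0.1),1.65,1.70]:
    b=a+3/144; p=H-r*np.cos(b)*xf+[0,0,r*np.sin(b)+dz]
    hit=bot.servo_line(p,speed=50 if a<1.5 else 25,until_force=8); s=bot.read_state(); f=s["ft_force"]; print(round(a,2),hit,round(s["clock"],2),(s["ee_pos"]-p).round(1),"f xyz",(f@xf).round(1),(f@yf).round(1),f[2].round(1),round(float(s["grip_width"]),1))
    if hit: break
c=bot.read_camera("scene"); cv2.imwrite("pics/s4.png",cv2.resize(c["image"][100:280,225:425],None,fx=3.3,fy=3.3,interpolation=cv2.INTER_CUBIC))
E
```

```text
0.65 False 9.18 [0.1 0.5 0.5] f xyz 0.7 3.8 -0.8 21.3
0.75 False 9.61 [0.1 0.5 0.3] f xyz 1.2 5.3 -2.2 21.5
0.85 False 10.04 [0.1 0.5 0.2] f xyz 2.5 6.1 -1.8 21.4
0.95 False 10.47 [0.  0.4 0.1] f xyz 1.6 4.9 -2.6 21.2
1.05 False 10.91 [-0.   0.4  0.1] f xyz 0.9 4.7 -2.6 21.5
1.15 False 11.34 [-0.   0.5  0.1] f xyz 1.1 5.4 -3.3 21.6
1.25 False 11.78 [-0.1  0.5  0.1] f xyz 0.6 5.0 -2.3 21.7
1.35 False 12.21 [-0.1  0.5  0.1] f xyz -0.4 4.6 -2.1 21.4
1.45 False 12.64 [-0.   0.5  0.2] f xyz 0.1 5.1 -0.9 21.3
1.55 False 13.37 [-0.2  0.4  0.3] f xyz 0.1 5.9 -0.8 21.4
1.65 False 14.09 [-0.2  0.5  0.4] f xyz -0.4 5.3 0.4 21.2
1.7 False 14.53 [-0.1  0.5  0.5] f xyz 0.1 5.4 0.7 21.3
```

View pics/s4.png

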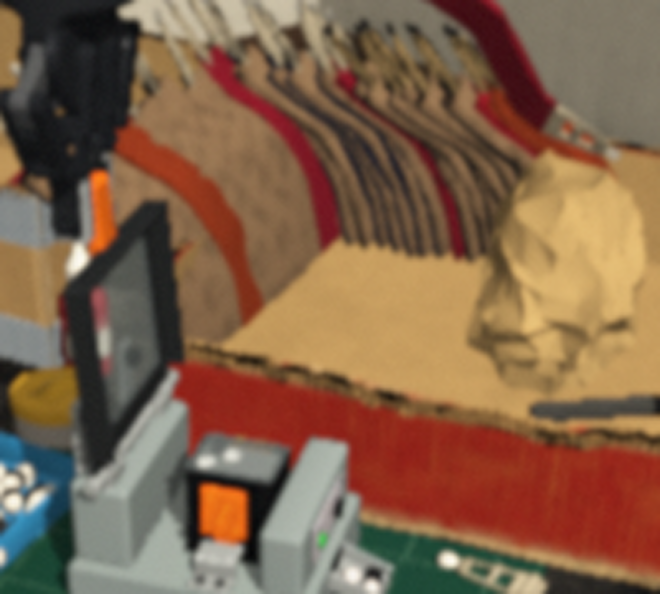

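```bash
python3 - <<'E'
from g import *
from rig import bot
xf,yf=fr(th)
O=O-2.15*yf
r=np.hypot(144,3)-0.5; H=O+64*xf+[0,0,98]; dz=3.1
for a in np.r_[1.72,1.74,1.76,1.78,1.80,1.82]:
    b=a+3/144; p=H-r*np.cos(b)*xf+[0,0,r*np.sin(b)+dz]
    hit=bot.servo_line(p,speed=15,until_force=6); s=bot.read_state(); f=s["ft_force"]; print(round(a,2),hit,round(s["clock"],2),(s["ee_pos"]-p).round(1),"f xyz",(f@xf).round(1),(f@yf).round(1),f[2].round(1),round(float(s["grip_width"]),1))
    if hit or f@xf<-7: break
c=bot.read_camera("scene"); pickle.dump(c,open("pics/s5.pkl","wb")); cv2.imwrite("pics/s5.png",cv2.resize(c["image"][100:280,225:425],None,fx=3.3,fy=3.3,interpolation=cv2.INTER_CUBIC))
E
```

```text
1.72 False 14.92 [-0.   0.3  0.5] f xyz -0.5 5.4 2.5 21.1
1.74 False 15.26 [-0.   0.3  0.5] f xyz -0.6 5.8 4.0 21.4
1.76 False 15.6 [-0.   0.3  0.6] f xyz -0.8 4.7 3.2 21.4
1.78 False 15.94 [-0.   0.3  0.6] f xyz -0.8 5.4 3.1 21.4
1.8 False 16.28 [0.  0.3 0.6] f xyz 0.8 5.4 2.6 21.5
1.82 True 16.51 [-1.  -0.3  0.9] f xyz -2.7 -0.5 4.9 21.5
```

View pics/s5.png

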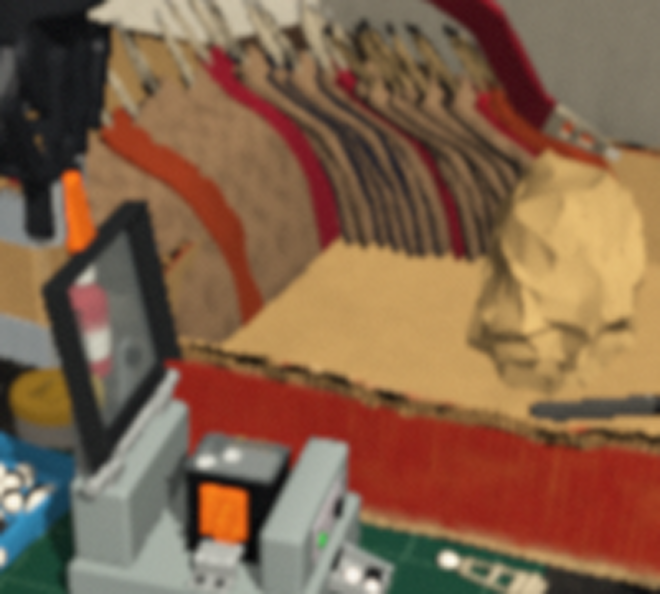

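```bash
python3 - <<'E'
from g import *
xf,yf=fr(th); O=O-2.15*yf
c=pickle.load(open("pics/s5.pkl","rb")); P=cloud(c)-O
Q=np.stack([P@xf,P@yf,P[...,2]],-1); g=cv2.cvtColor(c["image"],cv2.COLOR_BGR2GRAY)
m=(abs(Q[...,1])<62)&(Q[...,2]>120)&(Q[...,2]<212)&(Q[...,0]>40)&(Q[...,0]<120)&(g<70)
q=Q[m]; print(m.sum())
for ylo,yhi in [(-62,-46),(-46,46),(46,62)]:
    w=q[(q[:,1]>ylo)&(q[:,1]<yhi)]
    if len(w)>10:
        k=np.polyfit(w[:,2],w[:,0],1); print(ylo,len(w),np.degrees(np.arctan(k[0])),np.polyval(k,98),np.std(w[:,0]-np.polyval(k,w[:,2])))
for y in (58,-58):
  for a in (1.65,1.75,1.85):
    rr=120; p=O+64*xf-rr*np.cos(a)*xf+y*yf+[0,0,98+rr*np.sin(a)]; u,v=proj(c,p); print(y,a,((u-225)*3.3).round(),((v-100)*3.3).round())
E
```

```text
735
-62 321 9.265743317476145 57.64086248507784 4.245230389879559
-46 49 8.370318964612313 64.48428657484693 3.3412583147328414
46 365 9.901771077881612 56.613085473684535 4.521987102916191
58 1.65 62.0 288.0
58 1.75 40.0 288.0
58 1.85 20.0 289.0
-58 1.65 143.0 198.0
-58 1.75 124.0 197.0
-58 1.85 106.0 199.0
```

```bash
python3 - <<'E'
from g import *
from rig import bot
xf,yf=fr(th)
s=bot.read_state(); p=s["ee_pos"]
d=(np.cos(0.19)*xf-[0,0,np.sin(0.19)])
for i in range(3):
    p=p+d*1.2
    hit=bot.servo_line(p,speed=10,until_force=8); s=bot.read_state(); f=s["ft_force"]; print(hit,round(s["clock"],2),(s["ee_pos"]-p).round(1),"f xyz",(f@xf).round(1),(f@yf).round(1),f[2].round(1))
    if f@xf<-8: break
E
```

```text
True 16.77 [-0.9 -0.7  0.2] f xyz -3.6 0.5 5.7
True 16.98 [-1.9 -1.4  0.4] f xyz -3.6 0.2 5.5
True 17.19 [-2.8 -2.   0.7] f xyz -3.8 -0.5 4.9
```

```bash
python3 - <<'E'
from g import *
from rig import bot
xf,yf=fr(th); O=O-2.15*yf; q=quat(th)
bot.move_gripper(45)
s=bot.read_state(); print(s["ee_pos"],s["grip_width"],s["ft_force"])
bot.servo_line(s["ee_pos"]+[0,0,60],speed=120)
bot.servo_line(O-45*xf+[0,0,270],speed=150)
s=bot.read_state(); c=bot.read_camera("wrist"); pickle.dump((s,c),open("pics/w6.pkl","wb")); cv2.imwrite("pics/w6.png",c["image"]); print(s["clock"],s["ee_pos"],s["ft_force"])
c=bot.read_camera("scene"); pickle.dump(c,open("pics/s6.pkl","wb")); cv2.imwrite("pics/s6.png",cv2.resize(c["image"][100:280,225:425],None,fx=3.3,fy=3.3,interpolation=cv2.INTER_CUBIC))
E
```

```text
[562.09336559 446.54135295 239.15371259] 44.76006798738756 [-0.47860752  0.40108357  0.31784385]
19.3333 [445.2941059  359.34334001 269.89481834] [ 0.45935999 -0.52625691 -0.12675313]
```

View pics/s6.png

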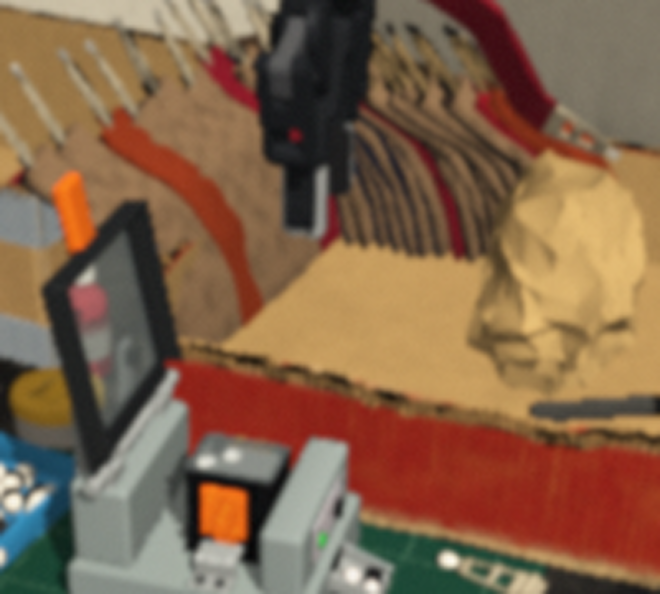

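View pics/w6.png

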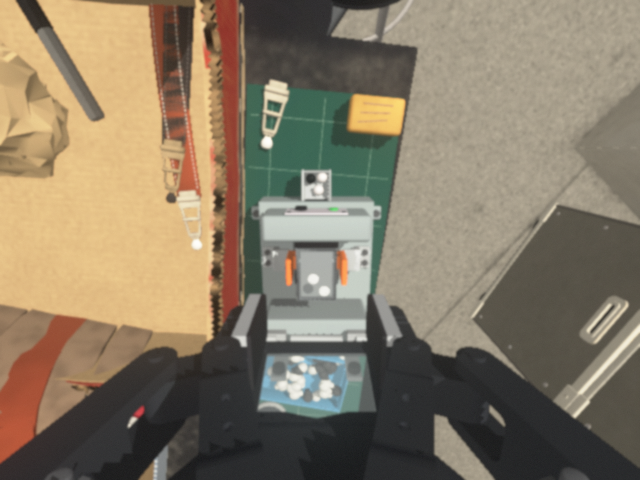

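```bash
python3 - <<'E'
from g import *
s,c=pickle.load(open("pics/w6.pkl","rb"))
cv2.imwrite("pics/w6c.png",cv2.resize(c["image"][185:350,240:400],None,fx=3.6,fy=3.6,interpolation=cv2.INTER_CUBIC))
E
```

```text
(no output)
```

View pics/w6c.png

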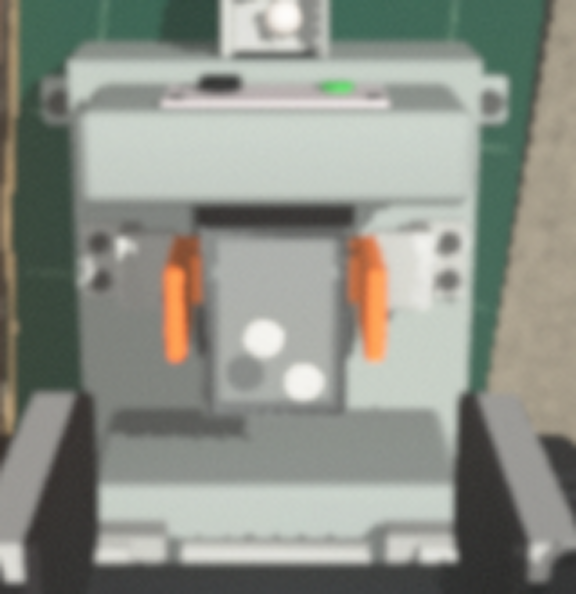

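```bash
python3 - <<'E'
from g import *
s,c=pickle.load(open("pics/w6.pkl","rb")); xf,yf=fr(th); O=O-2.15*yf
k=dict(ee=s["ee_pos"],rot=s["tool_rot"])
def W(a,b,z):
    p=atz(c,a/3.6+240,b/3.6+185,z,**k)-O; return np.array([p@xf,p@yf]).round(1)
for n,a in dict(cRf=(164,266,86),cRr=(165,362,86),cLf=(385,266,86),cLr=(386,360,86),mFR=(208,235,92),mFL=(345,235,92),mRR=(208,410,92),mRL=(343,410,92),fbFR=(80,112,80),fbFL=(478,112,80),fbRR=(82,200,80),fbRL=(476,200,80),rtR=(100,483,90),rtL=(455,483,90)).items(): print(n,W(*a))
P=cloud(c,**k)-O
for u,v in [(289,267),(344,267),(325,265),(317,222)]: print((P[v,u]@xf).round(1),(P[v,u]@yf).round(1),P[v,u][2].round(1))
E
```

```text
cRf [-12.7 -27.2]
cRr [ 14.5 -27.5]
cLf [-12.8  30.9]
cLr [13.9 31.9]
mFR [-23.2 -15.2]
mFL [-23.2  19.9]
mRR [ 25.8 -15.8]
mRL [25.8 20.2]
fbFR [-52.7 -48.4]
fbFL [-52.8  54.4]
fbRR [-29.  -48.9]
fbRL [-29.1  55. ]
rtR [ 48.6 -45.8]
rtL [48.5 51.4]
-5.3 -23.9 88.0
-5.0 28.2 87.1
-9.4 10.0 93.7
-47.7 2.5 82.6
```

```bash
python3 - <<'E'
from g import *
from rig import bot
xf,yf=fr(th); O=O-2.4*yf+0.5*xf; q=quat(th)
bot.move_gripper(71)
bot.servo_line(O+[0,0,180],speed=150)
bot.servo_line(O+[0,0,100],speed=100,until_force=8)
hit=bot.servo_line(O+[0,0,75],speed=50,until_force=6)
s=bot.read_state(); c=bot.read_camera("wrist"); cv2.imwrite("pics/w7.png",c["image"]); print(hit,s["clock"],s["ee_pos"]-O,s["ft_force"],s["grip_width"])
c=bot.read_camera("scene"); cv2.imwrite("pics/s7.png",cv2.resize(c["image"][100:280,225:425],None,fx=3.3,fy=3.3,interpolation=cv2.INTER_CUBIC))
E
```

```text
False 22.2333 [6.39990086e-02 4.60190114e-02 7.50138412e+01] [ 0.55696448 -0.19576434 -0.38746757] 70.85276885026889
```

View pics/s7.png

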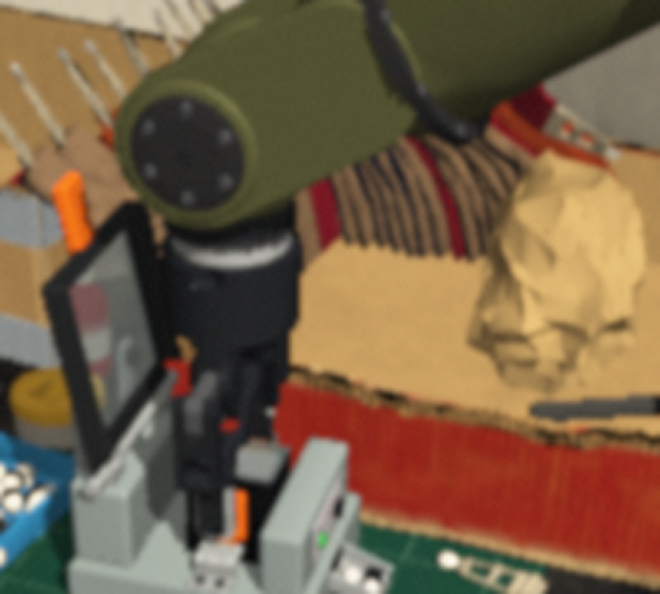

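View pics/w7.png

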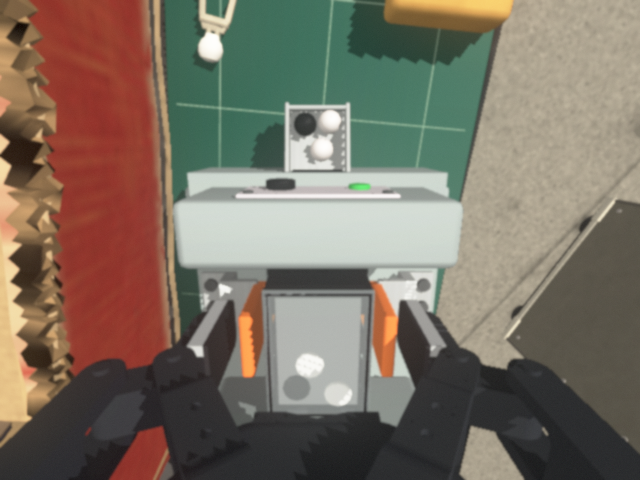

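```bash
python3 - <<'E'
from g import *
from rig import bot
xf,yf=fr(th)
for w in (60,54,48,40):
    bot.move_gripper(w,30); s=bot.read_state(); f=s["ft_force"]; print(w,round(s["clock"],2),round(float(s["grip_width"]),2),(f@xf).round(1),(f@yf).round(1),f[2].round(1))
c=bot.read_camera("wrist"); cv2.imwrite("pics/w8.png",c["image"])
E
```

```text
60 22.6 60.16 -0.6 0.4 -0.3
54 22.83 53.93 -1.9 0.1 3.9
48 23.07 48.46 0.2 -0.4 5.2
40 23.31 41.91 -2.7 1.6 11.4
```

View pics/w8.png

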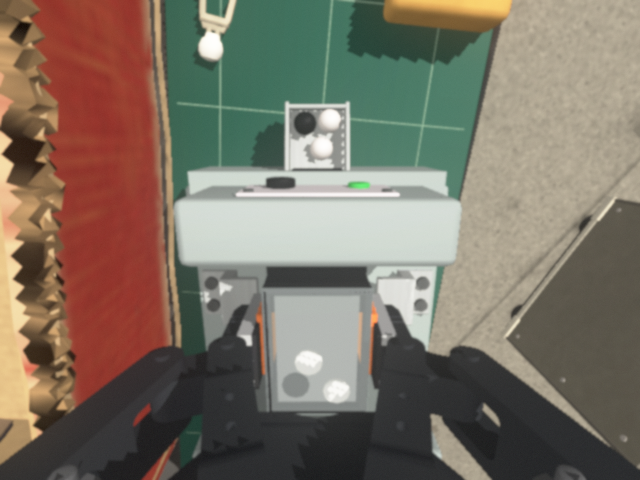

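```bash
python3 - <<'E'
from g import *
from rig import bot
xf,yf=fr(th)
p0=bot.read_state()["ee_pos"]; print(p0)
for dz in (2,5,10,16):
    hit=bot.servo_line(p0+[0,0,dz],speed=20,until_force=20); s=bot.read_state(); f=s["ft_force"]; print(dz,hit,round(s["clock"],2),(s["ee_pos"]-p0).round(1),round(float(s["grip_width"]),2),(f@xf).round(1),(f@yf).round(1),f[2].round(1))
    if hit: break
c=bot.read_camera("scene"); cv2.imwrite("pics/s9.png",cv2.resize(c["image"][100:280,225:425],None,fx=3.3,fy=3.3,interpolation=cv2.INTER_CUBIC))
c=bot.read_camera("wrist"); cv2.imwrite("pics/w9.png",c["image"])
E
```

```text
[482.04210107 386.28765224  76.18742183]
2 False 23.67 [-0.1 -0.1  1.7] 41.0 -0.7 0.4 -0.8
5 False 23.97 [0.  0.  5.1] 41.17 -0.8 -0.1 -1.5
10 False 24.37 [ 0.   0.  10.1] 41.39 0.1 -0.3 -1.1
16 False 24.82 [ 0.   0.  16.1] 40.91 -0.1 0.7 -2.8
```

View pics/s9.png

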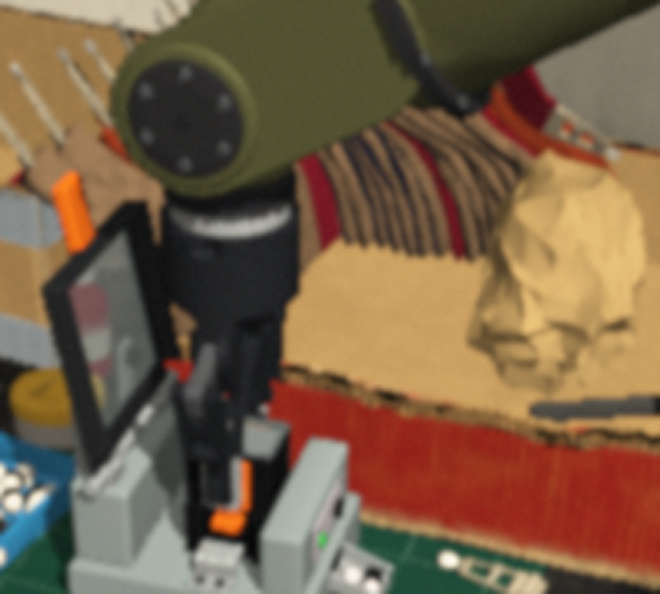

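View pics/w9.png

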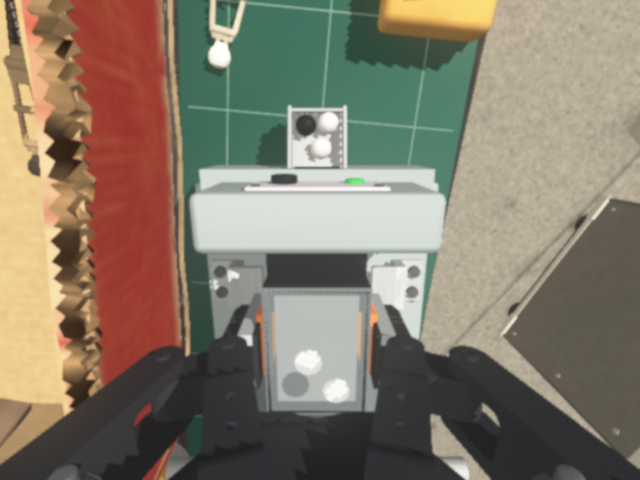

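```bash
python3 - <<'E'
from g import *
from rig import bot
xf,yf=fr(th)
p0=np.array([482.042,386.288,76.187])
for dz in (45,100.5):
    hit=bot.servo_line(p0+[0,0,dz],speed=50,until_force=15); s=bot.read_state(); f=s["ft_force"]; print(dz,hit,round(s["clock"],2),(s["ee_pos"]-p0).round(1),round(float(s["grip_width"]),2),(f@xf).round(1),(f@yf).round(1),f[2].round(1))
    if hit: break
bot.dwell(1)
s=bot.read_state(); print(s["clock"],s["ee_pos"]-p0,s["grip_width"],s["ft_force"],s["moment"],abs(s["qvel"]).max())
c=bot.read_camera("scene"); pickle.dump(c,open("pics/s10.pkl","wb")); cv2.imwrite("pics/s10.png",cv2.resize(c["image"][140:320,225:425],None,fx=3.3,fy=3.3,interpolation=cv2.INTER_CUBIC))
c=bot.read_camera("wrist"); cv2.imwrite("pics/w10.png",c["image"])
c=bot.read_camera("top"); cv2.imwrite("pics/t10.png",cv2.resize(c["image"][100:360,180:420],None,fx=2.2,fy=2.2))
E
```

```text
45 False 25.65 [-0.1 -0.1 44.8] 41.13 0.1 -0.6 -1.8
100.5 False 26.91 [-1.000e-01 -1.000e-01  1.001e+02] 41.21 -1.1 -0.5 -1.5
27.9083 [-8.71728577e-03 -2.45487600e-03  1.00479421e+02] 41.28821070486097 [ 0.2345012   0.86468886 -1.94597802] [-0.02379449 -0.0029584  -0.00190368] 0.0007149706918479771
```

View pics/s10.png

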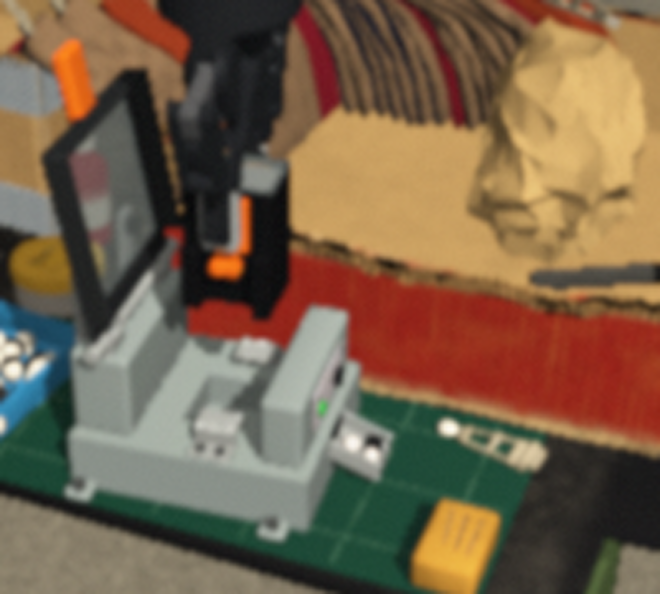

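View pics/w10.png

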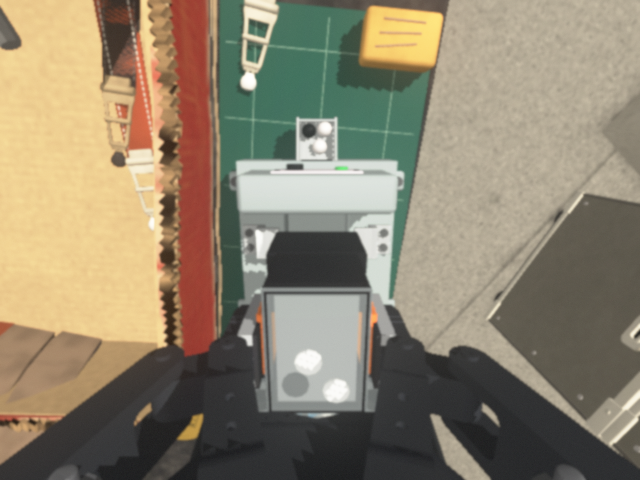

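View pics/t10.png

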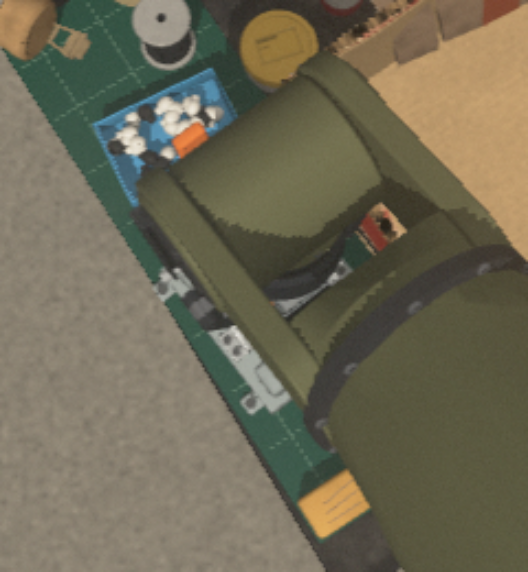

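```bash
python3 -c "
from rig import bot
bot.finish_job(); s=bot.read_state(); print(s['clock'],s['ee_pos'],s['grip_width'],s['ft_force'])"
```

```text
the job is handed in; nothing more can be done
the job is handed in; nothing more can be done
```

The job is handed in, at about 28 s of the 53 s allowed. The cover is open on its stop and the magazine is held by its squeezed catches above the bay.

- **Cover:** I raised it by its tab with forces on the tool under about 7 N. It met the stop with a light contact and stayed there after I let go. From the scene camera it measured about 8 to 10 degrees past upright, which fits the stop within the camera's accuracy.
- **Magazine:** I squeezed both catches and lifted straight up 100.5 mm. At the last check before handing in, the arm was still, the tool felt about 1.9 N of load (consistent with the magazine hanging free), and the pictures showed the magazine upright and clear of the feeder, cover and box.
- **Surroundings:** the wax block, buckle and cap tray looked undisturbed in the last pictures.

Three readings disagreed with what I expected:
- **Wrist camera:** it read about 2.5 mm off sideways compared with contact on the tab. I corrected for that before closing on the catches.
- **Cover height:** the tab and front edge first read about 7 mm high, so I took the cover to be slightly open. My path then met the stop about 0.06 rad later than computed, so it was probably shut.
- **Grip width:** it read about 41 mm on the squeezed catches, where 45 mm was expected. I did not explain this; the magazine came out freely.

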